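Set the length slider of a strip-cutting gauge against its marked stop

TASK

On the strip-cutting gauge, press down the thumb plate in the middle of the slider to free its brake and, keeping it pressed, push the slider along the rail until it rests against the marked stop, the clip with the pointed cone on top. Then let the plate spring back up so that the slider is locked there. Use only the fingertips, do not drag the slider while its brake is on, do not pick anything up, and leave the things around the gauge where they stand.

Things in the scene. Friction and masses are not known exactly. Their poses are not given: they have to be found in the camera images.
- gauge: Strip-cutting gauge, fixed: a wooden board 150 x 420 mm, 10 mm thick, carrying an aluminium rail 32 mm wide and 360 mm long whose top is 32 mm above the table. Origin on the table under the middle of the rail; y runs along the rail, x across it towards a ruled steel bed (board from x = -50 to +100 mm), z up. A small cutter, 55 mm high, stands on the bed side at the +y end. The board's direction on the table varies by up to about 0.4 rad.
- slider (a joint): Place of the slider along the rail: its centre is at this value (m) along the gauge's y axis from the gauge's origin; it can run from -0.125 to +0.125 as far as the clips let it. With the brake on it holds against about 9 to 13 N; with the plate down it slides with about 2 N.
- slider_mid (a point): Centre of the slider, 50 mm above the table. The slider is a black plastic carriage captive on the rail, 88 mm long (gauge y), 64 mm wide (gauge x); its two end blocks, each 16 mm long and 62 mm high above the table, leave a saddle 56 mm long and open at both sides between them, in which the thumb plate lies. A thin aluminium fence sticks out from it over the bed, to 95 mm from the rail's middle.
- plate_top (a point): Middle of the upper face of the thumb plate, a ribbed grey plastic plate 44 mm (across the rail) x 52 mm (along it) in the slider's saddle. Its top is 50 mm above the table when up and 12 mm below the tops of the slider's end blocks.
- plate (a joint): How far the thumb plate is pressed down (m): 0 up, 0.008 at its bottom. A spring holds it up: about 10 N to start it, 13 N at the bottom. The brake is free from about 0.002 down and grips again when the plate is back up.
- stop_mid (a point): The marked stop: an aluminium clip fixed on the rail, 24 mm long (along the rail), 46 mm wide, top 56 mm above the table, with an upright pointed steel cone on it (22 mm wide, tip 82 mm above the table) and an arrow plate over the scale. It may be on either side of the slider. This point is the middle of the clip's block, on the rail's middle line, 44 mm above the table. The slider touches it when slider_mid is 56 mm from this point along the rail.
- clip_mid (a point): A plain clip fixed on the rail, the same block without cone or arrow; not used. This point is the middle of its block, 44 mm above the table.
- jar_a: Small paint jar, 38 mm wide, 42 mm high, beside the gauge; origin under its middle; a bystander, to be left standing where it is
- jar_b: Small paint jar, 38 mm wide, 42 mm high, beside the gauge; origin under its middle; a bystander, to be left standing where it is
- jar_c: Paint jar, 44 mm wide, 50 mm high, beside the gauge; origin under its middle; a bystander, to be left standing where it is
- sander: Cork sanding block 35 x 75 x 28 mm, beside the gauge; origin under its middle; a bystander, to be left standing where it is
- tin: Tin, 64 mm wide, 110 mm high; origin under its middle; a bystander, to be left standing where it is
- brush: Paint brush 170 mm long lying on the table; origin under it; a bystander, to be left standing where it is
- ship: Grey model ship about 165 mm long, 34 mm wide, 60 mm high with its mast; origin under its middle; a bystander, to be left standing where it is

How it is judged:
By the outcome, as a careful person would: the job done as asked, in the order asked, and still so for the second after the job is handed in, with the robot touching nothing.
It also fails if it takes over 35 s, if anything falls off the work surface, if the arm or the gripper's body presses on something with over 40 N, if the wrist force passes 120 N, or if a joint passes its speed limit or range.

ROBOT

A 6-joint arm with a two-finger parallel gripper is mounted at the origin on the work surface. World frame = base frame: x ahead of the robot, y to its left, z up, the work surface at z = 0. Lengths are in m, angles in rad, forces in N, time in s.
With the tool pointing down it reaches from about 0.325 to 0.9 m from the base axis. Payload 6.1 kg.
Tool frame: the origin (TCP) lies on the centre line of the jaws, within the pads' length; the fingertips stand r.tip_reach ahead of it and the grasp point (between the pads) lies 3 mm ahead of it (r.tip_reach is the distance from the TCP to the fingertips, in m); z points along the fingers, y is the direction in which the jaws open and shut (so a half turn about z gives the same grasp; the last joint's range is limited). The gripper opens to 87 mm and grips with 3 to 60 N. Pads are 19 mm wide; open, the fingers measure 117 mm over their backs; the gripper's body (75 mm by 190 mm) begins 51 mm behind the grasp point.
Start: joints at [1.003, 0.22, 1.526, -0, 1.395, -0.126], TCP at [0.267, 0.565, 0.245] pointing down, gripper open.
Joint ranges: [-2.98, 2.98], [-0.91, 2.08], [0.09, 2.57], [-1.24, 4.39], [0.2, 2.65], [-2.68, 2.68]. Speed limits (rad/s): [2.57, 2.57, 3.01, 3.14, 3.14, 3.14].

INTERFACE

Orientations are given as a rotation vector (axis times angle).
In Python, from bench import r gives the robot as it stands.
- The arm moves only by the tool move_arm, never from a script. Its argument "deltas" is a list of rows, each a list of 2 entries, a list of its own where there are three numbers: the shift along the tool's x, y, z in cm, then the turn, a rotation vector about the tool's x, y, z in degrees. In form: [[[dx, dy, dz], [rx, ry, rz]], ...]. A call has exactly 10 rows; each row shifts and turns the commanded pose from where the row before left it, along the tool's axes as they then stand; what a row does not reach is not made up. A row lasts 1/10 s, in which the tool goes at most 50 mm and 8.59 degrees, less where a joint would pass 70% of its speed; a pose out of reach is approached as far as the arm can. A call is refused whole if a number of a shift passes 5 or a number of a turn 8.59, either way. A call with a gripper value outside its range is refused whole. "claw" is the gripper's target within -1 to 1 (fully open at 1, half-way at 0, shut at -1), set as the call begins (left out, the last holds). The fingers move at their own pace and stop on an object; "force" is the grip in N (left out, the last holds). Time passes only in rows, so rows that do not move let the fingers close, or fill a call up. It gives the time, the measured TCP pose, the force and the opening at its end, in the units of the state.
- r.get_state(): the state, without advancing time (a new reading comes with each control period).
- r.read_camera(name): name is "scene" or "top" or "wrist"; returns the picture (384x512x3 uint8, red, green, blue); there is no depth.
- r.calibration(name): a dict with "vertical_fov" (degrees; the focal length in pixels is half the picture's height over the tangent of half this angle, whatever the lens; pixels are square), "cx", "cy" (the principal point, pixels), "position" and "rotation" of the camera in the world. Camera axes: x right, y down, z forward; pixel columns grow to the right and rows downward; lengths in m; the calibration is good to about 2 mm. The wrist camera is an equidistant fisheye: a pixel r from the principal point sees the ray r / f radians off the axis. A picture is of the moment at which its call begins: read the wrist's pose just before it. calibration takes no time and is no camera call; for the wrist camera it gives the pose at the moment of the call.
- r.sign_off(): hands the job in, once; it reports no verdict.
Trained networks look in the newest picture that a camera, given by its name, has taken for a name from the list of things; names that differ only in an ending like _2 or _b are one class to them, and where a whole thing is asked for, a point or a joint stands for the part that bears it (a point fixed in the world has none). Each returns a list of dicts, best first, with "score" (0 to 1); they miss things now and then, are a little off and sometimes report something else, mostly with a low value. They report only what shows in the picture. A call takes as long as a camera call.
- r.recognise(camera, label): "xyz" ([x, y, z] in m, in world coordinates, good to about 4 mm: the middle of the surface that is visible of it).
- r.silhouettes(camera, label): "mask" (384x512 bool, what is visible of it).
The state is a dict: "clock": time; "joints": joint angles; "qd": joint speeds; "joint_torque": joint torques, N m; "tcp_pos": TCP position; "ee_rot": TCP orientation; "ft_force": force on the tool from outside, world axes, zero at the start; "moment": the same for the moment, N m; "gripper_width": finger opening in m.
Only numpy, scipy, OpenCV 4.12 (cv2) and the standard library are available. Lean on these libraries where they do the work, as an engineer would, in place of code of your own. Each camera call takes 0.05 s, during which the arm holds its last target. There are 200 camera calls.

## Working session

There is one attempt and no reset: what is moved stays moved. The work goes in short steps, Python scripts to look and compute and a tool call to move; the robot and the scene stay as the last step left them, time stands still between calls to the robot, and variables do not carry over. Pictures are saved under pics/ and viewed, about 8 in all and at most 12, crops included, and the job is handed in when it is done.

Besides the shell and the picture viewer there is one more tool, called by a JSON object that holds its "op" and its "data", one argument or row to a line. move_arm: Moves the arm, as the interface text tells. Its arguments: {"type":"object","properties":{"deltas":{"type":"array","items":{"type":"array"}},"claw":{"type":"number"},"force":{"type":"number"}},"required":["deltas"]}

```bash
mkdir -p pics; ls
python3 - <<'E'
from bench import r
import cv2,numpy as np
np.set_printoptions(precision=4,suppress=True)
for c in("scene","top"):
    cv2.imwrite(f"pics/{c}0.png",cv2.cvtColor(r.read_camera(c),cv2.COLOR_RGB2BGR))
    for l in("slider_mid","plate_top","stop_mid","clip_mid","gauge"):
        print(c,l,[(np.round(d["xyz"],4),round(d["score"],2)) for d in r.recognise(c,l)[:2]])
    k=r.calibration(c);print(k)
print(r.tip_reach,r.get_state())
E
```

```text
pics
scene slider_mid [(array([ 0.5394, -0.066 ,  0.0519]), 0.92), (array([ 0.6772, -0.1366,  0.0256]), 0.4)]
scene plate_top [(array([ 0.5254, -0.0641,  0.0505]), 0.78), (array([ 0.541 , -0.1903,  0.0501]), 0.61)]
scene stop_mid [(array([ 0.4035, -0.4561,  0.0166]), 0.62), (array([0.5273, 0.0651, 0.0509]), 0.53)]
scene clip_mid [(array([ 0.5406, -0.1875,  0.0508]), 0.61)]
scene gauge [(array([ 0.5613, -0.0805,  0.0114]), 0.55)]
{'vertical_fov': 43.971001865813314, 'cx': 255.67647839384327, 'cy': 188.06551861924797, 'position': array([ 1.1657, -0.4552,  1.0888]), 'rotation': array([-2.2532, -1.1558,  0.383 ])}
top slider_mid [(array([ 0.5283, -0.0622,  0.0474]), 0.68), (array([ 0.6029, -0.444 ,  0.0172]), 0.43)]
top plate_top [(array([ 0.5256, -0.0679,  0.0479]), 0.49)]
top stop_mid []
top clip_mid [(array([ 0.5301, -0.1859,  0.0561]), 0.45)]
top gauge [(array([ 0.5423, -0.0606,  0.0127]), 0.83)]
{'vertical_fov': 46.83668342238478, 'cx': 261.36920538957963, 'cy': 190.62896168727949, 'position': array([ 0.3616, -0.0018,  1.4758]), 'rotation': array([-2.1872,  2.1198, -0.1439])}
0.022 {'clock': 0.6, 'joints': array([ 1.0029,  0.2204,  1.5265, -0.    ,  1.3947, -0.1261]), 'qd': array([ 0.001 , -0.0018,  0.0002, -0.001 , -0.001 ,  0.0016]), 'joint_torque': array([ -0.0004, -49.4241, -38.7498,   0.0699,   0.0472,  -0.    ]), 'tcp_pos': array([0.2672, 0.565 , 0.2446]), 'ee_rot': array([0.6884, 3.0652, 0.0001]), 'ft_force': array([ 0.4734,  0.8547, -0.7343]), 'moment': array([0.015 , 0.0156, 0.0042]), 'gripper_width': 0.08710060221955777}
```

Run:
```python
import cv2
a=cv2.imread("pics/scene0.png");print(a.shape)
cv2.imwrite("pics/s1.png",cv2.resize(a,(800,600),interpolation=cv2.INTER_CUBIC))
b=cv2.imread("pics/top0.png");cv2.imwrite("pics/t1.png",cv2.resize(b,(800,600),interpolation=cv2.INTER_CUBIC))
```

```text
(384, 512, 3)
```

View pics/s1.png

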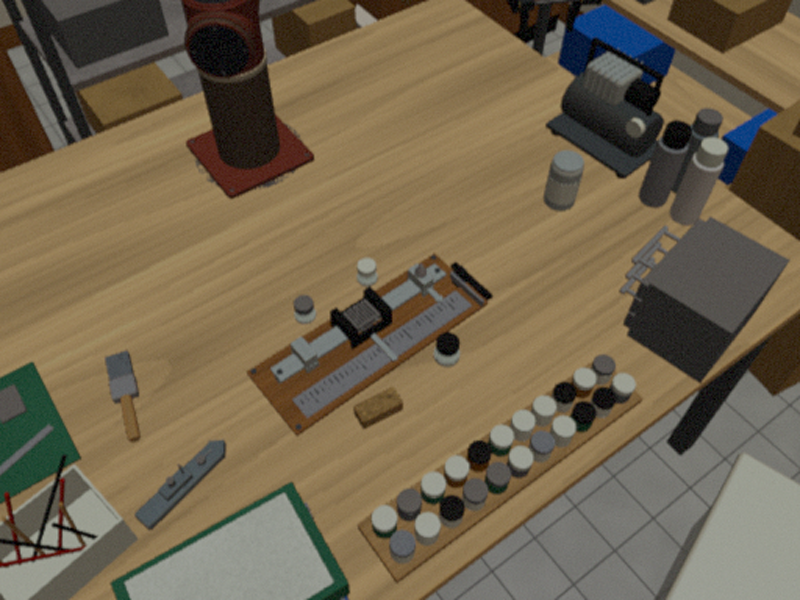

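View pics/t1.png

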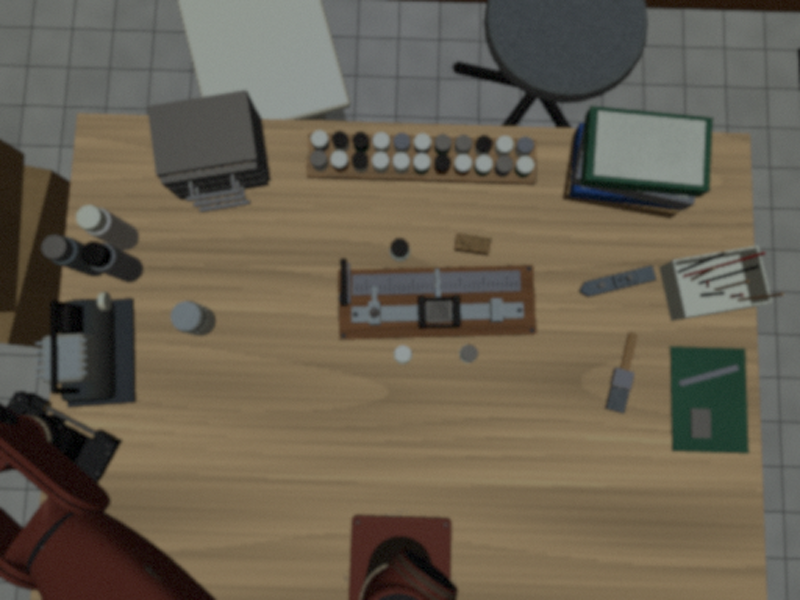

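The scene picture shows the cone stop at (424,280) (800-wide scale), the slider at (361,317), and the plain clip at (304,352). In the top picture the cone is at (374,311), the slider at (439,312) and the clip at (497,310). So the push goes towards gauge +y, about 75 mm. I'm moving over the slider to look from near.

{"op": "move_arm", "data": {
  "deltas": [
    [[-3.1,-2.9,0],[0,0,0]],
    [[-3.1,-2.9,0],[0,0,0]],
    [[-3.1,-2.9,0],[0,0,0]],
    [[-3.1,-2.9,0],[0,0,0]],
    [[-3.1,-2.9,0],[0,0,0]],
    [[-3.1,-2.9,0],[0,0,0]],
    [[-3.1,-2.9,0],[0,0,0]],
    [[-3.1,-2.9,0],[0,0,0]],
    [[-3.1,-2.9,0],[0,0,0]],
    [[-3.1,-2.9,0],[0,0,0]]
  ],
  "claw": -1,
  "force": 30
}}

```text
clock: 1.6
tcp_pos: [0.4239, 0.1687, 0.2449]
ee_rot: [0.688, 3.064, 0.001]
ft_force: [1.6, -0.3, -0.3]
gripper_width: 0.0149
```

{"op": "move_arm", "data": {
  "deltas": [
    [[0,0,0],[0,0,7.8]],
    [[0,0,0],[0,0,7.8]],
    [[0,0,0],[0,0,7.8]],
    [[0,0,0],[0,0,7.8]],
    [[0,0,0],[0,0,7.8]],
    [[0,0,0],[0,0,7.8]],
    [[0,0,0],[0,0,7.8]],
    [[0,0,0],[0,0,7.8]],
    [[0,0,0],[0,0,0]],
    [[0,0,0],[0,0,0]]
  ]
}}

```text
clock: 2.6
tcp_pos: [0.4235, 0.1703, 0.2446]
ee_rot: [2.172, 2.269, 0.0]
ft_force: [0.5, -0.6, -0.1]
gripper_width: 0.0006
```

{"op": "move_arm", "data": {
  "deltas": [
    [[-2.4,1.5,0],[0,0,0]],
    [[-2.4,1.5,0],[0,0,0]],
    [[-2.4,1.5,0],[0,0,0]],
    [[-2.4,1.5,0],[0,0,0]],
    [[-2.4,1.5,0],[0,0,0]],
    [[-2.4,1.5,0],[0,0,0]],
    [[-2.4,1.5,0],[0,0,0]],
    [[0,0,0],[0,0,0]],
    [[0,0,0],[0,0,0]],
    [[0,0,0],[0,0,0]]
  ]
}}

```text
clock: 3.6
tcp_pos: [0.5346, 0.0073, 0.2444]
ee_rot: [-2.174, -2.267, 0.0]
ft_force: [-0.5, -0.3, 0.4]
gripper_width: 0.0004
```

Run:
```python
from bench import r
import cv2,numpy as np
np.set_printoptions(precision=4,suppress=True)
c="wrist"
print(r.get_state()["tcp_pos"],r.calibration(c))
cv2.imwrite("pics/w1.png",cv2.resize(cv2.cvtColor(r.read_camera(c),cv2.COLOR_RGB2BGR),(800,600),interpolation=cv2.INTER_CUBIC))
for l in("slider_mid","plate_top","stop_mid","clip_mid","gauge"):
    print(l,[(np.round(d["xyz"],4),round(d["score"],2)) for d in r.recognise(c,l)[:2]])
```

```text
[0.5346 0.0073 0.2444] {'vertical_fov': 65.70646984690485, 'cx': 256.9811360134504, 'cy': 191.42425733463227, 'position': array([0.5327, 0.0823, 0.3851]), 'rotation': array([2.8624, 0.0589, 0.0083])}
slider_mid [(array([ 0.5277, -0.0338,  0.045 ]), 0.72)]
plate_top [(array([ 0.5147, -0.0516,  0.0485]), 0.92)]
stop_mid [(array([0.5243, 0.0736, 0.0568]), 0.56)]
clip_mid [(array([ 0.5387, -0.1742,  0.0487]), 0.5)]
gauge [(array([0.548 , 0.044 , 0.0129]), 0.66)]
```

View pics/w1.png

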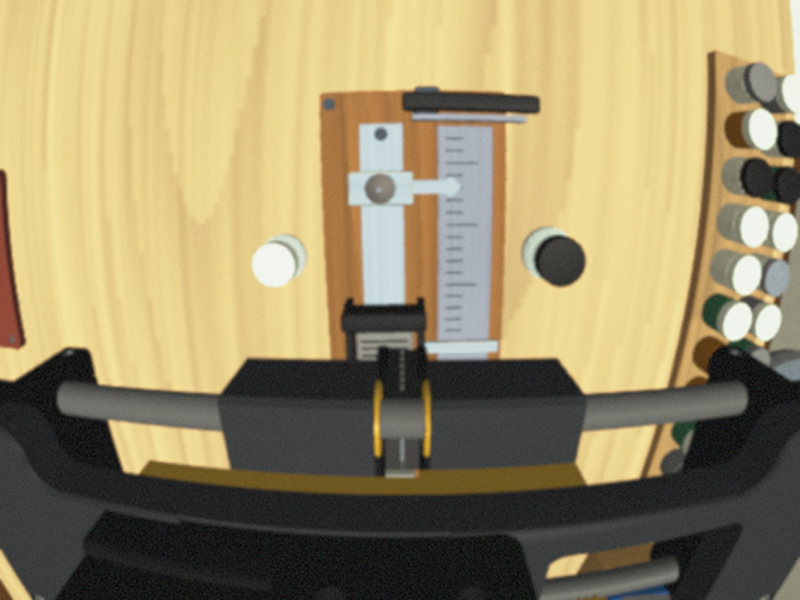

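The wrist picture shows the stop block at about (381,188) with its cone, the rail from (381,124) to (385,303), and the slider's +y end block at (384,317). I'll turn these and the fixed-camera pixels into positions.

```bash
cat > h.py <<'E'
from bench import r
import numpy as np
from scipy.spatial.transform import Rotation as R
def pt(c,u,v,z,s=512/800,k=None):
    k=k or r.calibration(c); f=192/np.tan(np.radians(k["vertical_fov"]/2))
    a,b=u*s-k["cx"],v*s-k["cy"]
    if c=="wrist":
        q=np.hypot(a,b); d=np.array([a/q*np.sin(q/f),b/q*np.sin(q/f),np.cos(q/f)])
    else: d=np.array([a/f,b/f,1])
    d=R.from_rotvec(k["rotation"]).apply(d); p=k["position"]
    return np.round(p+d*(z-p[2])/d[2],4)
E
python3 - <<'E'
from h import *
def g(c,n,z,*uv):
    for u,v in uv: print(c,n,pt(c,u,v,z))
g("wrist","stop corners",.056,(349,173),(413,171),(414,203),(350,205))
g("wrist","rail L,R far/near",.032,(360,124),(403,124),(365,303),(404,303))
g("wrist","hole",.032,(381,134))
g("wrist","slider block far edge top",.062,(345,308),(423,308))
g("wrist","slider block near edge",.062,(343,331),(425,331))
g("wrist","board corner",.010,(321,95),)
g("top","stop",.056,(374,311)); g("top","slider corners",.062,(417,296),(461,296),(461,328),(417,328))
g("top","clip",.056,(497,310)); g("top","plate",.05,(439,312)); g("top","rail ends",.032,(351,313),(524,311))
g("top","board",.010,(341,268),(533,265),(536,334),(341,338))
g("scene","plate",.05,(361,317)); g("scene","clip",.056,(304,351)); g("scene","stop tip",.082,(421,267))
E
```

```text
wrist stop corners [0.4964 0.0787 0.056 ]
wrist stop corners [0.5413 0.0816 0.056 ]
wrist stop corners [0.543  0.0589 0.056 ]
wrist stop corners [0.4978 0.0559 0.056 ]
wrist rail L,R far/near [0.5008 0.1161 0.032 ]
wrist rail L,R far/near [0.533 0.117 0.032]
wrist rail L,R far/near [ 0.5085 -0.0232  0.032 ]
wrist rail L,R far/near [ 0.5395 -0.022   0.032 ]
wrist hole [0.5168 0.1088 0.032 ]
wrist slider block far edge top [ 0.496  -0.0187  0.062 ]
wrist slider block far edge top [ 0.5529 -0.0164  0.062 ]
wrist slider block near edge [ 0.4945 -0.0367  0.062 ]
wrist slider block near edge [ 0.5554 -0.0341  0.062 ]
wrist board corner [0.4664 0.142  0.01  ]
top stop [0.5205 0.0691 0.056 ]
top slider corners [ 0.5537 -0.0185  0.062 ]
top slider corners [ 0.5565 -0.1091  0.062 ]
top slider corners [ 0.4904 -0.1105  0.062 ]
top slider corners [ 0.4876 -0.0205  0.062 ]
top clip [ 0.5306 -0.1845  0.056 ]
top plate [ 0.5233 -0.0652  0.05  ]
top rail ends [0.5175 0.1183 0.032 ]
top rail ends [ 0.5331 -0.2443  0.032 ]
top board [0.6162 0.1457 0.01  ]
top board [ 0.6358 -0.2664  0.01  ]
top board [ 0.4874 -0.2739  0.01  ]
top board [0.466  0.1391 0.01  ]
scene plate [ 0.5289 -0.0698  0.05  ]
scene clip [ 0.535 -0.187  0.056]
scene stop tip [0.5204 0.0641 0.082 ]
```

{"op": "move_arm", "data": {
  "deltas": [
    [[-1.9,-0.4,0],[0,0,0]],
    [[-1.9,-0.4,0],[0,0,0]],
    [[-1.85,-0.45,2],[0,0,0]],
    [[0,0,3],[0,0,0]],
    [[0,0,3],[0,0,0]],
    [[0,0,3],[0,0,0]],
    [[0,0,1.5],[0,0,0]],
    [[0,0,1.2],[0,0,0]],
    [[0,0,0],[0,0,0]],
    [[0,0,0],[0,0,0]]
  ]
}}

```text
clock: 4.9
tcp_pos: [0.5257, -0.0504, 0.1086]
ee_rot: [2.176, 2.265, 0.001]
ft_force: [-0.9, 1.1, -0.8]
gripper_width: 0.0005
```

Run:
```python
from bench import r
import cv2,numpy as np
s=r.get_state();print(s["tcp_pos"],s["ft_force"])
a=cv2.cvtColor(r.read_camera("wrist"),cv2.COLOR_RGB2BGR)
b=cv2.cvtColor(r.read_camera("scene"),cv2.COLOR_RGB2BGR)[140:300,140:340]
f=lambda x:cv2.resize(x,(400,300) if x is a else (400,320),interpolation=cv2.INTER_CUBIC)
o=np.zeros((320,800,3),np.uint8);o[:300,:400]=f(a);o[:,400:]=f(b)
cv2.imwrite("pics/w2.png",o)
```

```text
[ 0.52565346 -0.05042146  0.10856247] [-0.94922122  1.12282877 -0.768088  ]
```

View pics/w2.png

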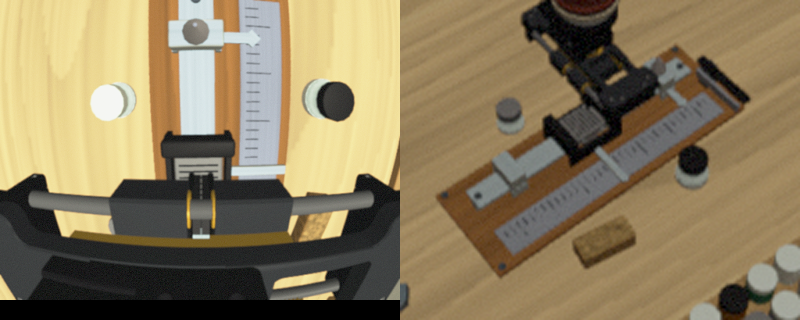

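The fingers are over the plate, centred across the rail and clear of both end blocks. I'm descending into the saddle.

{"op": "move_arm", "data": {
  "deltas": [
    [[0,0,0.7],[0,0,0]],
    [[0,0,0.7],[0,0,0]],
    [[0,0,0.7],[0,0,0]],
    [[0,0,0.5],[0,0,0]],
    [[0,0,0.3],[0,0,0]],
    [[0,0,0.3],[0,0,0]],
    [[0,0,0],[0,0,0]],
    [[0,0,0],[0,0,0]],
    [[0,0,0],[0,0,0]],
    [[0,0,0],[0,0,0]]
  ]
}}

```text
clock: 6.0
tcp_pos: [0.5251, -0.0504, 0.0758]
ee_rot: [2.176, 2.265, 0.0]
ft_force: [-1.4, 0.3, -0.4]
gripper_width: 0.0006
```

{"op": "move_arm", "data": {
  "deltas": [
    [[0,0,0.2],[0,0,0]],
    [[0,0,0.2],[0,0,0]],
    [[0,0,0.2],[0,0,0]],
    [[0,0,0.2],[0,0,0]],
    [[0,0,0.15],[0,0,0]],
    [[0,0,0],[0,0,0]],
    [[0,0,0],[0,0,0]],
    [[0,0,0],[0,0,0]],
    [[0,0,0],[0,0,0]],
    [[0,0,0],[0,0,0]]
  ]
}}

```text
clock: 7.0
tcp_pos: [0.5253, -0.0504, 0.0675]
ee_rot: [2.176, 2.265, 0.0]
ft_force: [-4.8, 2.3, 10.7]
gripper_width: 0.0006
```

Contact at the expected height, with about 11 N, so the plate is about 4.5 mm down. I'll press a bit deeper and then slide along the rail.

{"op": "move_arm", "data": {
  "deltas": [
    [[0,0,0.1],[0,0,0]],
    [[0,0,0.05],[0,0,0]],
    [[0,0,0],[0,0,0]],
    [[0.2,0,0],[0,0,0]],
    [[0.3,0,0],[0,0,0]],
    [[0.3,0,0],[0,0,0]],
    [[0.3,0,0],[0,0,0]],
    [[0.3,0,0],[0,0,0]],
    [[0.3,0,0],[0,0,0]],
    [[0.3,0,0],[0,0,0]]
  ]
}}

```text
clock: 8.0
tcp_pos: [0.5243, -0.031, 0.066]
ee_rot: [2.176, 2.265, -0.001]
ft_force: [-5.8, -2.6, 11.9]
gripper_width: 0.0007
```

{"op": "move_arm", "data": {
  "deltas": [
    [[0.5,0,0],[0,0,0]],
    [[0.5,0,0],[0,0,0]],
    [[0.5,0,0],[0,0,0]],
    [[0.5,0,0],[0,0,0]],
    [[0.5,0,0],[0,0,0]],
    [[0.4,0,0],[0,0,0]],
    [[0.3,0,0],[0,0,0]],
    [[0.2,0,0],[0,0,0]],
    [[0,0,0],[0,0,0]],
    [[0,0,0],[0,0,0]]
  ]
}}

```text
clock: 9.0
tcp_pos: [0.5225, 0.0035, 0.0657]
ee_rot: [-2.176, -2.265, 0.002]
ft_force: [-6.7, -0.8, 12.4]
gripper_width: 0.0005
```

{"op": "move_arm", "data": {
  "deltas": [
    [[0.4,0,0],[0,0,0]],
    [[0.4,0,0],[0,0,0]],
    [[0.3,0,0],[0,0,0]],
    [[0.2,0,0],[0,0,0]],
    [[0.2,0,0],[0,0,0]],
    [[0.1,0,0],[0,0,0]],
    [[0.1,0,0],[0,0,0]],
    [[0.1,0,0],[0,0,0]],
    [[0,0,0],[0,0,0]],
    [[0,0,0],[0,0,0]]
  ]
}}

```text
clock: 10.0
tcp_pos: [0.5215, 0.0213, 0.0656]
ee_rot: [-2.176, -2.265, 0.003]
ft_force: [-5.9, -1.7, 12.2]
gripper_width: 0.0001
```

Run:
```python
from h import *
import cv2
s=r.get_state();print(s["tcp_pos"],s["ft_force"])
a=cv2.cvtColor(r.read_camera("wrist"),cv2.COLOR_RGB2BGR)
b=cv2.cvtColor(r.read_camera("scene"),cv2.COLOR_RGB2BGR)[140:260,190:340]
o=np.zeros((320,800,3),np.uint8);o[:]=np.hstack([cv2.resize(a[0:240,120:420],(400,320),interpolation=2),cv2.resize(b,(400,320),interpolation=2)])
cv2.imwrite("pics/w3.png",o)
```

```text
[0.52151936 0.02125852 0.06557976] [-5.93419786 -1.73922417 12.21504814]
```

View pics/w3.png

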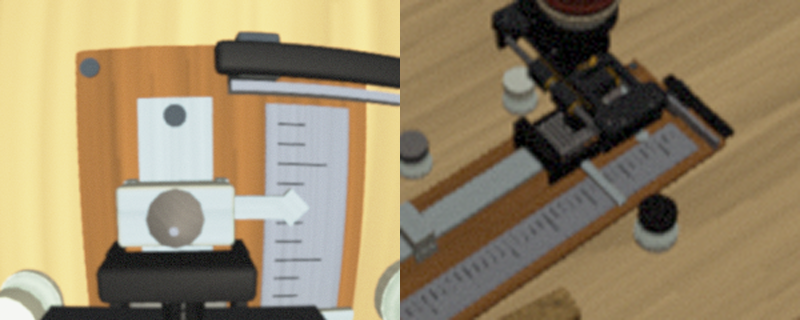

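The picture shows the slider following the fingers, with a sliver of rail still visible between slider and stop. I'm continuing in small steps.

{"op": "move_arm", "data": {
  "deltas": [
    [[0.1,0,0],[0,0,0]],
    [[0.1,0,0],[0,0,0]],
    [[0.1,0,0],[0,0,0]],
    [[0.1,0,0],[0,0,0]],
    [[0.1,0,0],[0,0,0]],
    [[0,0,0],[0,0,0]],
    [[0,0,0],[0,0,0]],
    [[0,0,0],[0,0,0]],
    [[0,0,0],[0,0,0]],
    [[0,0,0],[0,0,0]]
  ]
}}

```text
clock: 11.1
tcp_pos: [0.5212, 0.0263, 0.0655]
ee_rot: [-2.176, -2.265, 0.003]
ft_force: [-7.5, -1.1, 11.6]
gripper_width: 0.0007
```

{"op": "move_arm", "data": {
  "deltas": [
    [[0.1,0,0],[0,0,0]],
    [[0.1,0,0],[0,0,0]],
    [[0.1,0,0],[0,0,0]],
    [[0,0,0],[0,0,0]],
    [[0,0,0],[0,0,0]],
    [[0,0,0],[0,0,0]],
    [[0,0,0],[0,0,0]],
    [[0,0,0],[0,0,0]],
    [[0,0,0],[0,0,0]],
    [[0,0,0],[0,0,0]]
  ]
}}

```text
clock: 12.1
tcp_pos: [0.5216, 0.0284, 0.0658]
ee_rot: [2.175, 2.265, -0.003]
ft_force: [-6.2, -4.8, 12.1]
gripper_width: 0.0002
```

{"op": "move_arm", "data": {
  "deltas": [
    [[0.1,0,0],[0,0,0]],
    [[0.1,0,0],[0,0,0]],
    [[0,0,0],[0,0,0]],
    [[0,0,0],[0,0,0]],
    [[0,0,0],[0,0,0]],
    [[0,0,0],[0,0,0]],
    [[0,0,0],[0,0,0]],
    [[0,0,0],[0,0,0]],
    [[0,0,0],[0,0,0]],
    [[0,0,0],[0,0,0]]
  ]
}}

```text
clock: 13.1
tcp_pos: [0.5225, 0.0299, 0.0663]
ee_rot: [2.174, 2.264, -0.002]
ft_force: [-4.0, -6.3, 11.8]
gripper_width: 0.0005
```

Run:
```python
from h import *
import cv2
s=r.get_state();print(s["tcp_pos"],s["ft_force"])
a=cv2.cvtColor(r.read_camera("wrist"),cv2.COLOR_RGB2BGR)
b=cv2.cvtColor(r.read_camera("scene"),cv2.COLOR_RGB2BGR)[140:260,190:340]
cv2.imwrite("pics/w4.png",np.hstack([cv2.resize(a[100:240,180:330],(400,373),interpolation=2),cv2.resize(b,(400,373),interpolation=2)]))
```

```text
[0.5225255  0.02992543 0.06626937] [-4.00770693 -6.26565501 11.79782382]
```

View pics/w4.png

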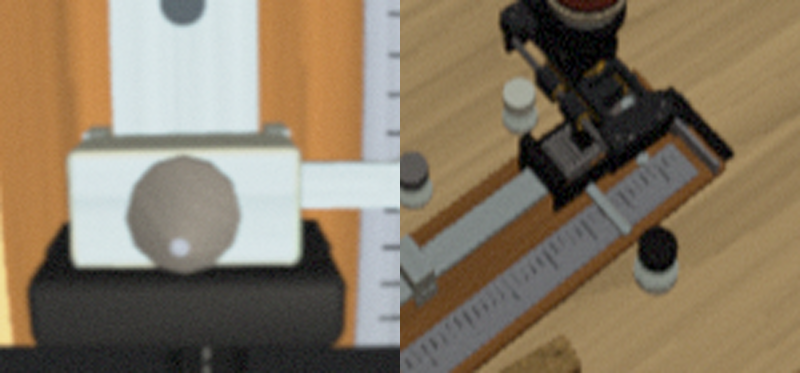

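{"op": "move_arm", "data": {
  "deltas": [
    [[0.1,0,0],[0,0,0]],
    [[0.1,0,0],[0,0,0]],
    [[0.1,0,0],[0,0,0]],
    [[0,0,0],[0,0,0]],
    [[0,0,0],[0,0,0]],
    [[0,0,0],[0,0,0]],
    [[0,0,0],[0,0,0]],
    [[0,0,0],[0,0,0]],
    [[0,0,0],[0,0,0]],
    [[0,0,0],[0,0,0]]
  ]
}}

```text
clock: 14.2
tcp_pos: [0.5227, 0.0306, 0.0664]
ee_rot: [2.171, 2.262, -0.006]
ft_force: [-3.9, -16.7, 11.8]
gripper_width: 0.0002
```

Push force has jumped to 17 N with almost no motion, so the slider is firmly against the stop and the plate is still about 5.6 mm down. I'll ease the push slightly, then lift straight up.

{"op": "move_arm", "data": {
  "deltas": [
    [[-0.1,0,0],[0,0,0]],
    [[-0.1,0,0],[0,0,0]],
    [[0,0,0],[0,0,0]],
    [[0,0,-0.2],[0,0,0]],
    [[0,0,-0.2],[0,0,0]],
    [[0,0,-0.2],[0,0,0]],
    [[0,0,-0.2],[0,0,0]],
    [[0,0,-0.2],[0,0,0]],
    [[0,0,0],[0,0,0]],
    [[0,0,0],[0,0,0]]
  ]
}}

```text
clock: 15.2
tcp_pos: [0.5218, 0.0305, 0.0743]
ee_rot: [2.174, 2.264, -0.004]
ft_force: [1.8, -7.4, -2.3]
gripper_width: 0.0005
```

{"op": "move_arm", "data": {
  "deltas": [
    [[-0.2,0,0],[0,0,0]],
    [[-0.2,0,0],[0,0,0]],
    [[-0.2,0,0],[0,0,0]],
    [[0,0,-0.5],[0,0,0]],
    [[0,0,-1],[0,0,0]],
    [[0,0,-2],[0,0,0]],
    [[0,0,-3],[0,0,0]],
    [[0,0,-4],[0,0,0]],
    [[0,0,-3],[0,0,0]],
    [[0,0,0],[0,0,0]]
  ]
}}

```text
clock: 16.2
tcp_pos: [0.5251, 0.0265, 0.2162]
ee_rot: [2.17, 2.26, 0.011]
ft_force: [1.0, -0.0, -0.5]
gripper_width: 0.0005
```

{"op": "move_arm", "data": {
  "deltas": [
    [[-3,0,0],[0,0,0]],
    [[-3,0,0],[0,0,0]],
    [[-3,0,0],[0,0,0]],
    [[-3,0,0],[0,0,0]],
    [[-3,0,0],[0,0,0]],
    [[-1,0,0],[0,0,0]],
    [[0,0,0],[0,0,0]],
    [[0,0,0],[0,0,0]],
    [[0,0,0],[0,0,0]],
    [[0,0,0],[0,0,0]]
  ]
}}

```text
clock: 17.2
tcp_pos: [0.5282, -0.1321, 0.2095]
ee_rot: [-2.175, -2.267, -0.0]
ft_force: [-0.6, -0.7, 0.2]
gripper_width: 0.0003
```

Run:
```python
from h import *
import cv2
s=r.get_state();print(s["tcp_pos"],s["ft_force"],s["clock"])
w=r.read_camera("wrist");t=r.read_camera("top")
a=cv2.cvtColor(w,cv2.COLOR_RGB2BGR);b=cv2.cvtColor(t,cv2.COLOR_RGB2BGR)
cv2.imwrite("pics/w5.png",np.hstack([cv2.resize(a[0:240,130:370],(400,400),interpolation=2),cv2.resize(b[140:240,200:300],(400,400),interpolation=2)]))
```

```text
[ 0.5282043  -0.13209252  0.20953491] [-0.63462742 -0.71810305  0.20239999] 17.2
```

View pics/w5.png

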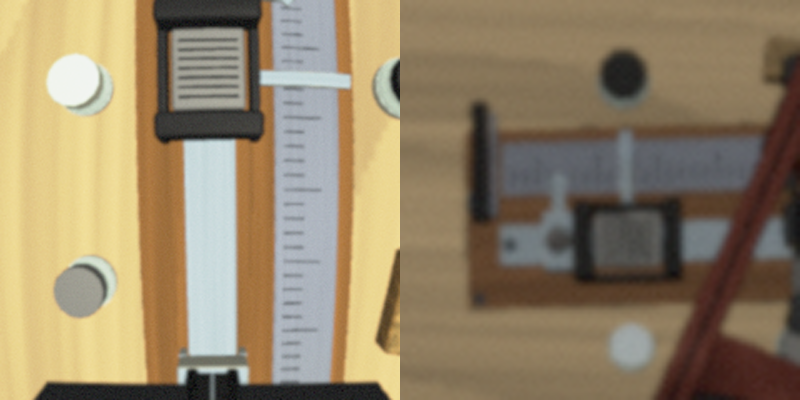

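The pictures show the slider touching the stop, the plate up, and the jars where they stood.

```bash
python3 -c "
from bench import r
print(r.sign_off())"
```

```text
the job is handed in; nothing more can be done
None
```

I pressed the thumb plate about 5.6 mm down with the closed fingertips and pushed the slider roughly 76 mm along the rail to the cone-marked stop. I then let the plate spring up to lock it, and handed the job in. The last clock reading was 17.2 s of the 35 s allowed.

- **Against the stop:** at the end the push force rose from about 2 N to 17 N with almost no motion. The last pictures show the slider touching the cone clip, but I did not measure the remaining gap.
- **Plate up and locked:** the vertical force fell back to about zero at the plate's full height. I eased the push before lifting, and about 7 N, below the brake's 9 to 13 N, was still on the end block after the plate came up. I did not test the lock by pushing the slider.
- **Surroundings:** the two or three jars visible in the last pictures stood where they were, and the arm was clear of everything. I did not re-check the sanding block fully, or the tin, brush and ship, but the fingers went nowhere near them.
- **Disagreements:** early on, the recognisers gave the slider's place up to about 30 mm apart. I went by my own pixel measurements, which agreed to about 5 mm.

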